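# Hold a knife-handle block square in the corner of the setting-up plate

## Task

The knife-handle block has fallen over on the bench. Stand it upright on its flat end, brass ferrule up, on the setting-up plate and push it fully home into the corner so that it bears firmly and squarely on both steel stops at once; finish while still holding it pressed against both, do not let go. Leave the spray can, tape roll, hammer and glue bottle where they are.

Things in the scene. Friction and masses are not known exactly. Their poses are not given: they have to be found in the camera images.
- block_center (a point): Centre of the wooden bar of the knife-handle block: 40 x 40 mm square, 110 mm long, about 0.2 kg, with a round brass ferrule (28 mm diameter, 12 mm tall) on one end. The point is 55 mm from the flat end. z runs along the bar towards the ferrule; x and y are square to the long sides, which are all alike. It starts lying on a long side on the bench, ferrule end roughly to the robot's left (+y).
- block: The same knife-handle block; origin at the middle of its flat end, same axes as block_center.
- jig_corner (a point): Inner corner of the two stops, on top of the fixed aluminium setting-up plate (170 x 170 x 12 mm; its top is 12 mm above the bench). x points level, square into the long stop, y level, square into the short stop, z up; x and y always point away from the robot or sideways. The plate spans -135 to +35 mm in x and y. A block fully home has its centre at x -20, y -20, z +55 mm.
- long_stop: Fixed steel bar 20 mm thick, 110 mm long, standing 45 mm above the plate's top; its working face is the plane x = 0 of jig_corner, from y = -116 to -6 mm. Origin in the middle of its underside; axes as jig_corner.
- short_stop: Fixed steel bar 20 mm thick, 50 mm long, standing 45 mm above the plate's top; its working face is the plane y = 0 of jig_corner, from x = -56 to -6 mm. Origin in the middle of its underside; axes as jig_corner.
- spray_can: Bystander: upright white spray can, 52 mm diameter, 160 mm tall; origin at the middle of its underside.
- tape_roll: Bystander: roll of paper tape lying flat, 90 mm outer diameter, 20 mm tall; origin at the middle of its underside.
- hammer: Bystander: hammer 260 mm long lying on the bench along its x axis; origin under its middle.
- glue_bottle: Bystander: small upright white glue bottle, 36 mm diameter, 90 mm tall; origin at the middle of its underside.

How it is judged:
By the outcome, as a careful person would: the job done as asked, in the order asked, and still so for the second after the job is handed in, while the arm keeps its last pose, push and grip.
It also fails if it takes over 67 s, if anything falls off the work surface, if the arm or the gripper's body presses on something with over 40 N, if the wrist force passes 120 N, or if a joint passes its speed limit or range.

## Robot

A 6-joint arm with a two-finger parallel gripper is mounted at the origin on the work surface. World frame = base frame: x ahead of the robot, y to its left, z up, the work surface at z = 0. Lengths are in mm, angles in rad, forces in N, time in s.
With the tool pointing down it reaches from about 250 to 725 mm from the base axis. Payload 9.7 kg.
Tool frame: the origin (TCP) lies at the very end of the fingers, on their centre line; the grasp point (between the pads) lies 19 mm behind it (pinch_z is the distance from the TCP to the grasp point, in mm); z points along the fingers, y is the line along which they close (so a half turn about z gives the same grasp; the last joint's range is limited). The gripper opens to 85 mm and grips with 20 to 120 N. Pads are 22 mm wide; open, the fingers measure 114 mm over their backs; the gripper's body (76 mm by 85 mm) begins 54 mm behind the grasp point. The pads swing forward as they close: fully open they stand 13 mm farther back than shut.
Start: joints at [1.274, 0.087, 0.176, 1.66, 0, 1.571], TCP at [160.851, 525.95, 231.284] pointing down, gripper open.
Joint ranges: [-3.13, 3.13], [-0.85, 1.81], [-1.15, 1.24], [-2.2, 2.28], [-1.44, 1.52], [-3.14, 3.14]. Speed limits (rad/s): [2.22, 2.22, 2.57, 3.14, 3.14, 3.14].

## Interface

Orientations are given as a unit quaternion [x, y, z, w].
In Python, from station import * gives the robot as it stands.
- The arm moves only by the tool servo_tool, never from a script. Its argument "moves" is a list that holds one entry, the list of rows, each a list of 7 numbers: the closure in counts, from 0 (fully open) to 255 (shut), then the shift along the tool's x, y, z in cm, then the turn, a rotation vector about the tool's x, y, z in rad. A call has 1 to 12 rows; each row is the pose to reach, as a shift and turn from the pose commanded when the call began, along the tool's axes at that moment; what a row does not reach only later rows make up. A row lasts 1/12 s, in which the tool goes at most 41.7 mm and 7.16 degrees, less where a joint would pass 70% of its speed; a pose out of reach is approached as far as the arm can. A call with a gripper value outside its range is refused whole. The fingers move at their own pace and stop on an object; "grip_force" is the grip in N (left out, the last holds). Time passes only in rows, so rows that repeat a pose let the fingers close. It gives the time, the measured TCP pose, the force, the opening and the grip force at its end, in the units of the state.
- get_obs(): the state, without advancing time (a new reading comes with each control period).
- snapshot(name): name is "scene" or "top" or "wrist"; returns a dict with "color" (480x640x3 uint8, red, green, blue), "range_z" (480x640 float32, mm along the optical axis (not along the pixel's ray), 0 where there is no reading), "fx", "fy", "cx", "cy" (pixels), "k1" (the pictures are not rectified: a ray, as slopes to the right and down, at radius r is drawn at 1 + k1 r^2 times it, then the intrinsics apply), "R" (3x3) and "t" (3): a world point X has camera coordinates R X + t; the wrist camera has in their place "hand_eye" (4x4, takes a point from camera to tool coordinates, whose origin is the TCP and whose axes are the flange's). Camera axes: x right, y down, z forward; pixel columns grow to the right and rows downward; lengths in mm; the calibration is good to about 2 mm. A picture is of the moment at which its call begins: read the wrist's pose just before it.
- close_job(): hands the job in; it is judged then, once.
The state is a dict: "t": time; "qpos": joint angles; "qvel": joint speeds; "joint_efforts": joint torques, N m; "position": TCP position; "orientation": TCP orientation; "wrist_force": force on the tool from outside, world axes, zero at the start; "ft_torque": the same for the moment, N m; "finger_gap": opening from 0.0 (shut) to 1.0 (fully open); "gripper_force": force on a finger pad.
Only numpy, scipy, OpenCV 4.12 (cv2) and the standard library are available. Lean on these libraries where they do the work, as an engineer would, in place of code of your own. Each camera call takes 0.05 s, during which the arm holds its last target. There are 200 camera calls.

## Working session

There is one attempt and no reset: what is moved stays moved. The work goes in short steps, Python scripts to look and compute and a tool call to move; the robot and the scene stay as the last step left them, time stands still between calls to the robot, and variables do not carry over. Pictures are saved under pics/ and viewed, at most 10 in all, crops included, and the job is handed in when it is done.

Besides the shell and the picture viewer there is one more tool, called after "Emit:" as name(argument=value, ...) on one line, values as JSON. servo_tool: Moves the arm, as the interface text tells. Its arguments: {"type":"object","properties":{"moves":{"type":"array","items":{"type":"array","items":{"type":"array","items":{"type":"number"}}}},"grip_force":{"type":"number"}},"required":["moves"]}

```bash
ls; mkdir -p pics
cat > h.py <<'E'
from station import *
import numpy as np, cv2
from scipy.spatial.transform import Rotation as Rn
def pts(s, o=None):
    """world xyz image from range"""
    v,u=np.mgrid[0:480,0:640].astype(np.float32)
    K=np.array([[s['fx'],0,s['cx']],[0,s['fy'],s['cy']],[0,0,1.]])
    n=cv2.undistortPoints(np.stack([u.ravel(),v.ravel()],1)[:,None].astype(np.float64),K,np.array([s['k1'],0,0,0,0.]))[:,0]
    d=s['range_z'].ravel().astype(float)
    P=np.c_[n*d[:,None],d]
    if 'R' in s: W=(P-np.array(s['t']))@np.array(s['R'])
    else:
        H=np.array(s['hand_eye']);T=P@H[:3,:3].T+H[:3,3]
        W=T@Rn.from_quat(o['orientation']).as_matrix().T+np.array(o['position'])
    W[d==0]=np.nan
    return W.reshape(480,640,3)
E
python3 - <<'E'
from h import *
o=get_obs(); print(o)
for n in ['scene','top']:
    s=snapshot(n); cv2.imwrite(f'pics/{n}0.png',s['color'][:,:,::-1]); np.save(f'{n}.npy',s,allow_pickle=True)
    print(n,{k:s[k] for k in s if k not in('color','range_z')})
E
```

```text
pics
{'t': 0.0, 'qpos': array([1.27400395e+00, 8.74344191e-02, 1.75079407e-01, 1.65978679e+00,
       1.79221521e-05, 1.57082789e+00]), 'qvel': array([-2.40861012e-04, -1.51655014e-03, -2.34660687e-04, -4.42277584e-04,
        9.67809422e-05,  7.07560341e-05]), 'joint_efforts': array([-1.12399139e-03, -5.20392931e+01,  4.64800429e+01,  1.64735690e-02,
       -1.38005812e-04,  2.61610791e-05]), 'position': array([160.77349873, 525.72142718, 230.56908848]), 'orientation': array([ 1.47867720e-01,  9.89006918e-01, -6.64022953e-04, -1.08318141e-04]), 'wrist_force': array([ 0.0138987 , -0.15733104,  0.47263005]), 'ft_torque': array([0.00422611, 0.02991558, 0.00187204]), 'gripper_force': 0.0, 'finger_gap': 1.0049555035363391}
scene {'fx': 433.25474664976906, 'fy': 433.25474664976906, 'cx': 318.62509996532157, 'cy': 239.13396824708448, 'k1': -0.04951011167109587, 'R': array([[ 0.52650277,  0.85002609, -0.01582622],
       [ 0.4911195 , -0.31928716, -0.81046737],
       [-0.69397152,  0.41894075, -0.58556996]]), 't': array([-340.93890681, -246.64674391, 1502.96354697])}
top {'fx': 516.8491291990013, 'fy': 516.8491291990013, 'cx': 316.06967349107714, 'cy': 240.32470747914442, 'k1': -0.08040951887242326, 'R': array([[ 0.02627279, -0.99949621,  0.0178065 ],
       [-0.99129796, -0.02834745, -0.12854873],
       [ 0.12898874, -0.01427422, -0.99154332]]), 't': array([ -20.18821995,  616.58099877, 1558.9659228 ])}
```

View pics/top0.png

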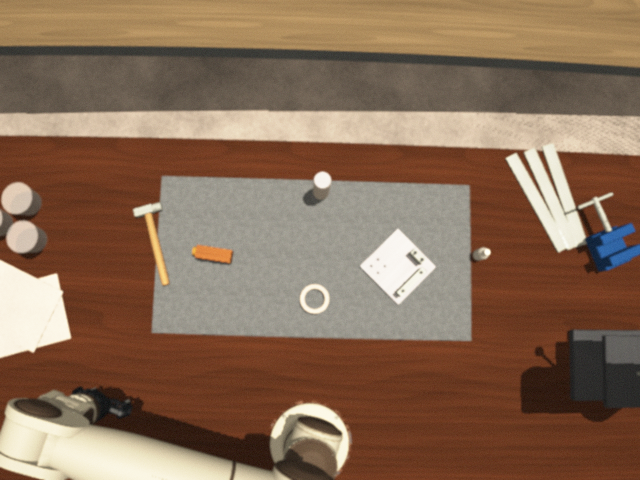

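View pics/scene0.png

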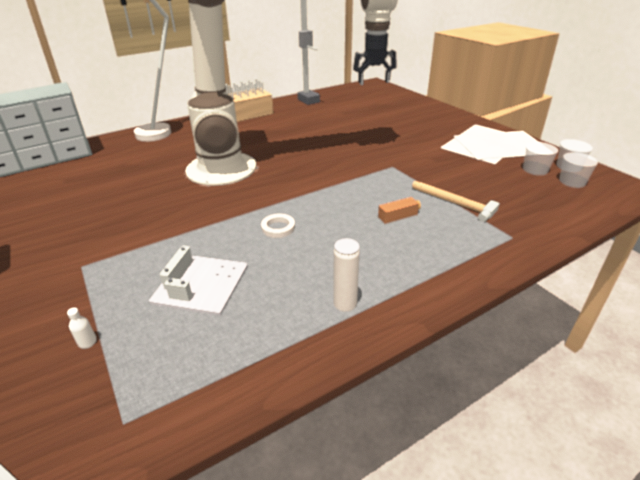

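The top view shows the block (orange) at about (212,254) with its ferrule on the left at (194,252). The plate diamond is centred at (398,266), with the short stop at (415,257) and the long stop at (408,286). The can is at (321,186), the tape at (315,299) and the glue bottle at (482,254). The scene view agrees.

Run:
```python
from h import *
s=np.load('top.npy',allow_pickle=True).item(); W=pts(s); hsv=cv2.cvtColor(s['color'],cv2.COLOR_RGB2HSV)
def rect(m,name):
    p=W[m]; p=p[~np.isnan(p[:,0])]
    r=cv2.minAreaRect(p[:,:2].astype(np.float32)); print(name,len(p),'rect',np.round(r[0],1),np.round(r[1],1),round(r[2],2),'mean',p.mean(0).round(1),'z',np.percentile(p[:,2],[5,50,95]).round(1)); return p
def roi(x0,x1,y0,y1):
    m=np.zeros((480,640),bool); m[y0:y1,x0:x1]=1; return m
z=W[:,:,2]
b=roi(180,245,235,275)
rect(b&(z>33),'block top'); rect(b&(z>12)&(z<33),'block low/ferrule')
pl=roi(350,445,220,312)
rect(roi(340,450,215,315)&(z<4)&(z>-9),'bench')
rect(pl&(z>7)&(z<17),'plate'); 
m=(pl&(z>48)).astype(np.uint8)
n,l=cv2.connectedComponents(m)
for i in range(1,n):
    if (l==i).sum()>15: rect(l==i,'stop%d'%i)
# plate contour by color, ray onto z=12
for nm,mm in [('plate',pl&(hsv[:,:,2]>190)&(hsv[:,:,1]<40))]:
    c=max(cv2.findContours(cv2.morphologyEx(mm.astype(np.uint8),cv2.MORPH_CLOSE,np.ones((15,15))),0,1)[0],key=cv2.contourArea)[:,0].astype(float)
    K=np.array([[s['fx'],0,s['cx']],[0,s['fy'],s['cy']],[0,0,1.]])
    d=cv2.undistortPoints(c[:,None],K,np.array([s['k1'],0,0,0]))[:,0]
    R=s['R'];C=-R.T@s['t'];D=np.c_[d,np.ones(len(d))]@R
    P=C+D*((12-C[2])/D[:,2])[:,None]; print(cv2.minAreaRect(P[:,:2].astype(np.float32)))
for nm,r in [('can',roi(300,340,160,210)),('tape',roi(295,335,280,318)),('glue',roi(465,500,240,270)),('hammer',roi(125,180,195,295))]:
    rect(r&(z>10),nm)
a=cv2.resize(s['color'][215:315,345:455],None,fx=5,fy=5,interpolation=cv2.INTER_CUBIC)
cv2.imwrite('pics/platecrop.png',a[:,:,::-1])
```

```text
block top 464 rect [567.9 319.1] [122.1  40.6] 82.91 mean [567.1 314.4  40.2] z [35.  40.3 45.9]
block low/ferrule 65 rect [567.1 325.9] [137.6  40.8] 84.66 mean [562.2 325.4  26.1] z [12.8 29.1 32.9]
bench 6772 rect [ 555.  -258.1] [317.5 354.7] 1.29 mean [ 556.1 -252.8   -0.8] z [-6.  -0.4  3.4]
plate 2197 rect [ 550.5 -262.6] [289.1 301.2] 1.28 mean [ 547.2 -252.8   11.4] z [ 7.4 11.3 15.8]
stop1 111 rect [ 575.8 -316.3] [49.4 20.7] 45.96 mean [ 575.5 -315.9   56.5] z [50.  56.8 63.7]
stop2 246 rect [ 496.  -295.7] [ 20.4 109.6] 45.59 mean [ 495.5 -295.2   56.4] z [49.9 56.4 63.2]
((547.54833984375, -262.76025390625), (174.52084350585938, 171.96640014648438), 45.92288589477539)
can 408 rect [808.3  -8.9] [112.9  95.7] 3.92 mean [771.  -14.6 126.3] z [ 23.4 154.1 164.1]
tape 333 rect [441.6  -1.8] [108.6 111.6] 1.77 mean [437.6  -3.9  19.6] z [12.8 19.6 26. ]
glue 164 rect [ 588.8 -517.3] [35.4 30.3] 18.54 mean [ 587.6 -514.1   56.4] z [13.9 59.1 89.7]
hammer 895 rect [600.  513.1] [300.8 169.6] 3.45 mean [613.4 505.5  22.9] z [12.3 23.5 31.2]
```

View pics/platecrop.png

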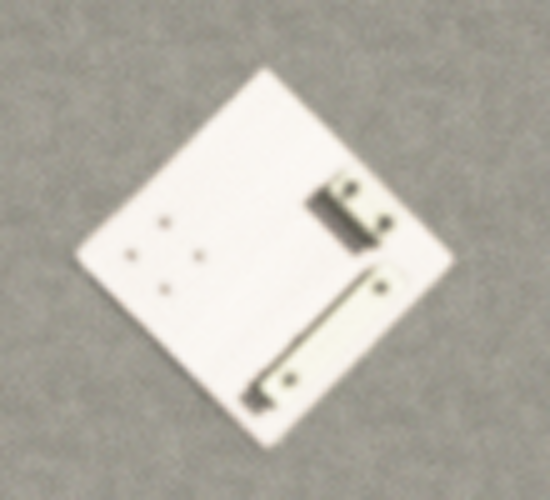

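The crop shows the long stop at the lower right (250–400, 270–400) and the short stop at (360,205), so the open corner faces up-left, towards +y. Stop sizes and spacing match the given ones. The jig yaw is about -134.3° and the corner is near (547,-331). Next I'll hover over the block.

```bash
cat >> h.py <<'E'
TH=np.radians(20)
def Rpick(bz,th=TH):     # bz: level unit vector to ferrule; tool y = -l
    bz=np.array([*bz,0])/np.linalg.norm(bz); l=np.array([bz[1],-bz[0],0])
    tz=-np.array([0,0,1])*np.cos(th)-bz*np.sin(th); ty=-l
    return np.c_[np.cross(ty,tz),ty,tz]
def Rjig(yaw,th=TH):
    ex=np.array([np.cos(yaw),np.sin(yaw),0]); ey=np.array([-ex[1],ex[0],0])
    tz=ey*np.cos(th)-np.array([0,0,1])*np.sin(th); ty=-ex
    return np.c_[np.cross(ty,tz),ty,tz]
def goal(g,R,back=0):    # g: grasp point in world
    o=get_obs(); R0=Rn.from_quat(o['orientation']).as_matrix()
    p=np.array(g)+R[:,2]*(19-back)
    d=R0.T@(p-o['position'])/10; r=Rn.from_matrix(R0.T@R).as_rotvec()
    print('shift cm',d.round(2),'turn',r.round(3),'deg',np.degrees(np.linalg.norm(r)).round(1)); return d,r
def st():
    o=get_obs(); print('t',round(o['t'],2),'q',o['qpos'].round(2),'p',np.round(o['position'],1),'F',np.round(o['wrist_force'],1),'T',np.round(o['ft_torque'],2),'gap',round(o['finger_gap'],3),'gf',round(o['gripper_force'],1)); return o
E
python3 - <<'E'
from h import *
bz=np.array([np.cos(np.radians(83)),np.sin(np.radians(83))])
R=Rpick(bz); goal([567.2+20*bz[0],313.1+20*bz[1],25],R,130)
E
```

```text
shift cm [-44.08  -2.73  10.14] turn [ 0.303  0.254 -1.726] deg 101.4
```

Emit:
servo_tool(moves=[[[0, -11, -0.7, 2.5, 0.076, 0.064, -0.43], [0, -11, -0.7, 2.5, 0.076, 0.064, -0.43], [0, -11, -0.7, 2.5, 0.076, 0.064, -0.43], [0, -22, -1.4, 5, 0.15, 0.127, -0.86], [0, -22, -1.4, 5, 0.15, 0.127, -0.86], [0, -22, -1.4, 5, 0.15, 0.127, -0.86], [0, -33, -2, 7.5, 0.23, 0.19, -1.3], [0, -33, -2, 7.5, 0.23, 0.19, -1.3], [0, -44.1, -2.7, 10.1, 0.303, 0.254, -1.726], [0, -44.1, -2.7, 10.1, 0.303, 0.254, -1.726], [0, -44.1, -2.7, 10.1, 0.303, 0.254, -1.726], [0, -44.1, -2.7, 10.1, 0.303, 0.254, -1.726]]])

```text
t: 1.1
position: [578.2, 368.1, 127.1]
orientation: [-0.536, 0.831, -0.1, -0.114]
wrist_force: [-0.4, 0.1, -1.5]
finger_gap: 1.004
gripper_force: 0.0
```

Emit:
servo_tool(moves=[[[0, 0, 0, 0, 0, 0, 0], [0, 0, 0, 0, 0, 0, 0], [0, 0, 0, 0, 0, 0, 0]]])

```text
t: 1.35
position: [574.0, 371.5, 130.3]
orientation: [-0.534, 0.832, -0.099, -0.112]
wrist_force: [0.6, 0.5, -0.2]
finger_gap: 1.003
gripper_force: 0.0
```

Run:
```python
from h import *
st()
bz=np.array([np.cos(np.radians(83)),np.sin(np.radians(83))])
R=Rpick(bz); goal([567.2+20*bz[0],313.1+20*bz[1],25],R,130)
o=get_obs(); s=snapshot('wrist'); cv2.imwrite('pics/w1.png',s['color'][:,:,::-1])
print(s['hand_eye'])
W=pts(s,o); hsv=cv2.cvtColor(s['color'],cv2.COLOR_RGB2HSV)
m=(W[:,:,2]>33)&(W[:,:,2]<50)&(abs(W[:,:,0]-567)<60)&(abs(W[:,:,1]-315)<80)
p=W[m]; r=cv2.minAreaRect(p[:,:2].astype(np.float32)); print(len(p),r,np.median(p[:,2]))
```

```text
t 1.35 q [ 0.65  0.69  0.73  1.86 -0.18 -0.47] p [574.  371.5 130.3] F [ 0.6  0.5 -0.2] T [ 0.21 -0.05 -0.02] gap 1.003 gf 0.0
shift cm [ 0.04 -0.06  0.11] turn [ 0.053  0.046 -0.3  ] deg 17.7
[[ 7.18264488e-05 -9.60910435e-01 -2.76859407e-01  7.10133680e+01]
 [ 9.99999949e-01 -1.71816722e-05  3.19066252e-04  7.46319905e-01]
 [-3.11350998e-04 -2.76859416e-01  9.60910384e-01 -1.42857307e+02]
 [ 0.00000000e+00  0.00000000e+00  0.00000000e+00  1.00000000e+00]]
9182 ((568.953369140625, 318.31134033203125), (122.52698516845703, 40.13914489746094), 82.69328308105469) 40.34614266387467
```

View pics/w1.png

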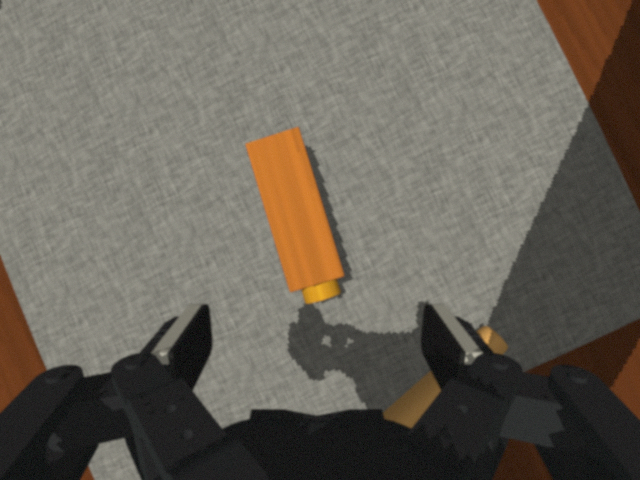

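The wrist view shows the bar from its flat end at (273,137) to its ferrule at (320,290). Its top is at 40.3 mm, 40 mm wide and 122 mm long with the ferrule, as it must be. I'll finish the turn and then descend.

Run:
```python
from h import *
a=np.radians(82.7); bz=np.array([np.cos(a),np.sin(a)])
R=Rpick(bz); goal([568.2+19*bz[0],312.4+19*bz[1],25],R,100)
goal([568.2+19*bz[0],312.4+19*bz[1],25],R,0)
```

```text
shift cm [ 0.25 -0.43  3.22] turn [ 0.05   0.046 -0.294] deg 17.3
shift cm [ 0.63 -0.99 13.19] turn [ 0.05   0.046 -0.294] deg 17.3
```

Emit:
servo_tool(moves=[[[0, 0.25, -0.43, 3.2, 0.05, 0.046, -0.294], [0, 0.25, -0.43, 3.2, 0.05, 0.046, -0.294], [0, 0.25, -0.43, 3.2, 0.05, 0.046, -0.294], [0, 0.25, -0.43, 3.2, 0.05, 0.046, -0.294], [0, 0.4, -0.6, 6, 0.05, 0.046, -0.294], [0, 0.5, -0.8, 8.5, 0.05, 0.046, -0.294], [0, 0.55, -0.9, 10.5, 0.05, 0.046, -0.294], [0, 0.6, -0.95, 12, 0.05, 0.046, -0.294], [0, 0.63, -0.99, 13.2, 0.05, 0.046, -0.294], [0, 0.63, -0.99, 13.2, 0.05, 0.046, -0.294], [0, 0.63, -0.99, 13.2, 0.05, 0.046, -0.294]]])

```text
t: 2.32
position: [570.2, 324.5, 7.4]
orientation: [-0.65, 0.74, -0.115, -0.13]
wrist_force: [0.1, 0.0, 0.9]
finger_gap: 0.996
gripper_force: 0.0
```

Run:
```python
from h import *
st()
a=np.radians(82.7); bz=np.array([np.cos(a),np.sin(a)])
R=Rpick(bz); goal([568.2+19*bz[0],312.4+19*bz[1],25],R,0)
```

```text
t 2.32 q [ 0.63  0.61  0.37  1.57 -0.25 -0.79] p [570.2 324.5   7.4] F [0.1 0.  0.9] T [ 0.32 -0.09  0.01] gap 0.996 gf 0.0
shift cm [-0.03  0.05  0.02] turn [ 0.     0.001 -0.001] deg 0.1
```

Aligned to within 0.6 mm. Closing the gripper.

Emit:
servo_tool(moves=[[[255, 0, 0, 0, 0, 0, 0], [255, 0, 0, 0, 0, 0, 0], [255, 0, 0, 0, 0, 0, 0], [255, 0, 0, 0, 0, 0, 0], [255, 0, 0, 0, 0, 0, 0], [255, 0, 0, 0, 0, 0, 0], [255, 0, 0, 0, 0, 0, 0], [255, 0, 0, 0, 0, 0, 0], [255, 0, 0, 0, 0, 0, 0], [255, 0, 0, 0, 0, 0, 0], [255, 0, 0, 0, 0, 0, 0], [255, 0, 0, 0, 0, 0, 0]]], grip_force=90)

```text
t: 3.32
position: [571.0, 324.7, 7.5]
orientation: [-0.651, 0.739, -0.115, -0.13]
wrist_force: [-0.5, 2.3, 6.1]
finger_gap: 0.455
gripper_force: 91.1
```

Emit:
servo_tool(moves=[[[255, 1.2, 0, -3.3, 0, 0, 0], [255, 2.5, 0, -7, 0, 0, 0], [255, 4, 0, -11, 0, 0, 0], [255, 5, 0, -14, 0, 0, 0], [255, 5, 0, -14, 0, 0, 0], [255, 5, 0, -14, 0, 0, 0]]])

```text
t: 3.82
position: [571.7, 325.6, 156.9]
orientation: [-0.651, 0.739, -0.115, -0.129]
wrist_force: [0.5, 1.1, -3.7]
finger_gap: 0.458
gripper_force: 91.1
```

Run:
```python
from h import *
st()
y=np.radians(-134.3); R=Rjig(y)
o=get_obs(); R0=Rn.from_quat(o['orientation']).as_matrix()
# via point: above plate, away from the corner by 30 mm on both axes, raised
ex=np.array([np.cos(y),np.sin(y),0]); ey=np.array([-ex[1],ex[0],0]); C=np.array([546.9,-331.3,12])
for off in [(-55,-55,110)]:
    g=C+ex*off[0]+ey*off[1]+np.array([0,0,74+off[2]-0]); print(g); goal(g,R)
print('tool axes now\n',R0.round(3))
```

```text
t 3.82 q [ 0.63  0.6   0.64  1.85 -0.25 -0.79] p [571.7 325.6 156.9] F [ 0.5  1.1 -3.7] T [ 0.55 -0.06  0.  ] gap 0.458 gf 91.1
[ 545.94974034 -253.52405895  196.        ]
shift cm [56.46 -6.2  16.94] turn [ 0.998 -0.828  2.135] deg 143.1
tool axes now
 [[-0.12  -0.992 -0.041]
 [-0.933  0.126 -0.337]
 [ 0.34  -0.002 -0.941]]
```

Held: gap 0.458, which is about 39 mm, at 91 N. Next I'll carry it across with a level turn, then pitch it upright.

```bash
cat >> h.py <<'E'
YAW=np.radians(-134.3); EX=np.array([np.cos(YAW),np.sin(YAW),0]); EY=np.array([-EX[1],EX[0],0]); C=np.array([546.9,-331.3,12])
UZ=np.array([0,0,1.])
E
python3 - <<'E'
from h import *
a=np.radians((82.7-44.3)/2); goal([570,30,200],Rpick((np.cos(a),np.sin(a))))
E
```

```text
shift cm [28.73 -3.    7.7 ] turn [-0.38   0.003  1.042] deg 63.5
```

Emit:
servo_tool(moves=[[[255, 2.9, -0.3, 0.8, -0.04, 0, 0.1], [255, 5.8, -0.6, 1.6, -0.08, 0, 0.21], [255, 8.7, -0.9, 2.3, -0.115, 0, 0.315], [255, 11.6, -1.2, 3.1, -0.15, 0, 0.42], [255, 14.5, -1.5, 3.9, -0.19, 0, 0.525], [255, 17.4, -1.8, 4.7, -0.23, 0, 0.63], [255, 20.3, -2.1, 5.5, -0.27, 0, 0.735], [255, 23.2, -2.4, 6.2, -0.305, 0, 0.84], [255, 26, -2.7, 7, -0.345, 0, 0.945], [255, 28.7, -3, 7.7, -0.38, 0, 1.042], [255, 28.7, -3, 7.7, -0.38, 0, 1.042]]])

```text
t: 4.73
position: [562.9, 22.3, 179.3]
orientation: [-0.159, 0.972, -0.028, -0.174]
wrist_force: [-0.2, 1.0, -2.5]
finger_gap: 0.457
gripper_force: 91.1
```

Run:
```python
from h import *
st();goal(C-55*EX-55*EY+180*UZ,Rpick(EY[:2]))
```

```text
t 4.73 q [ 0.08  0.47  0.49  1.94 -0.08 -0.23] p [562.9  22.3 179.3] F [-0.2  1.  -2.5] T [ 0.17 -0.45 -0.08] gap 0.457 gf 91.1
shift cm [  9.84 -25.03   4.18] turn [-0.378 -0.004  1.03 ] deg 62.9
```

Emit:
servo_tool(moves=[[[255, 1, -2.5, 0.4, -0.04, 0, 0.1], [255, 2, -5, 0.8, -0.08, 0, 0.21], [255, 3, -7.5, 1.2, -0.115, 0, 0.315], [255, 4, -10, 1.6, -0.15, 0, 0.42], [255, 5, -12.5, 2, -0.19, 0, 0.525], [255, 6, -15, 2.5, -0.23, 0, 0.63], [255, 7, -17.5, 2.9, -0.27, 0, 0.735], [255, 8, -20, 3.3, -0.305, 0, 0.84], [255, 9, -22.5, 3.8, -0.345, 0, 0.945], [255, 9.8, -25, 4.2, -0.378, 0, 1.03], [255, 9.8, -25, 4.2, -0.378, 0, 1.03], [255, 9.8, -25, 4.2, -0.378, 0, 1.03]]])

```text
t: 5.73
position: [544.1, -244.9, 172.5]
orientation: [0.367, 0.913, 0.066, -0.164]
wrist_force: [0.4, 0.4, -1.9]
finger_gap: 0.454
gripper_force: 91.4
```

Run:
```python
from h import *
o=st();g=C-55*EX-55*EY+180*UZ;R1=Rn.from_quat(o['orientation']).as_matrix()
goal(g,Rpick(EY[:2])); d,r=goal(g,Rjig(YAW))
# arc about the grasp point
for f in np.linspace(.1,1,10):
    A=Rn.from_rotvec(r*f).as_matrix(); print(((A[:,2]-UZ)*1.9+f*(d-(Rn.from_rotvec(r).as_matrix()[:,2]-UZ)*1.9)).round(2),(r*f).round(3))
```

```text
t 5.73 q [-0.47  0.56  0.6   1.96  0.1   0.28] p [ 544.1 -244.9  172.5] F [ 0.4  0.4 -1.9] T [-0.27 -0.3  -0.01] gap 0.454 gf 91.4
shift cm [-0.02 -0.49 -0.18] turn [-0.003 -0.006  0.008] deg 0.6
shift cm [-1.9  -0.51 -2.09] turn [ 0.005 -1.577  0.009] deg 90.3
[-0.3  -0.05 -0.04] [ 0.    -0.158  0.001]
[-0.59 -0.1  -0.13] [ 0.001 -0.315  0.002]
[-0.87 -0.15 -0.26] [ 0.001 -0.473  0.003]
[-1.12 -0.2  -0.44] [ 0.002 -0.631  0.003]
[-1.35 -0.25 -0.65] [ 0.002 -0.788  0.004]
[-1.54 -0.3  -0.9 ] [ 0.003 -0.946  0.005]
[-1.7  -0.35 -1.17] [ 0.003 -1.104  0.006]
[-1.81 -0.4  -1.47] [ 0.004 -1.261  0.007]
[-1.88 -0.46 -1.77] [ 0.004 -1.419  0.008]
[-1.9  -0.51 -2.09] [ 0.005 -1.577  0.009]
```

Emit:
servo_tool(moves=[[[255, -0.2, -0.03, 0, 0, -0.1, 0], [255, -0.4, -0.07, -0.07, 0, -0.22, 0.001], [255, -0.63, -0.1, -0.15, 0, -0.34, 0.002], [255, -0.85, -0.15, -0.25, 0.001, -0.46, 0.003], [255, -1.05, -0.2, -0.38, 0.001, -0.58, 0.003], [255, -1.22, -0.23, -0.53, 0.002, -0.7, 0.004], [255, -1.38, -0.27, -0.7, 0.002, -0.82, 0.004], [255, -1.54, -0.3, -0.89, 0.003, -0.94, 0.005], [255, -1.66, -0.34, -1.1, 0.003, -1.06, 0.006], [255, -1.76, -0.38, -1.3, 0.004, -1.18, 0.007], [255, -1.84, -0.42, -1.55, 0.004, -1.3, 0.008], [255, -1.88, -0.46, -1.77, 0.004, -1.42, 0.008]]])

```text
t: 6.73
position: [558.3, -261.3, 184.2]
orientation: [0.322, 0.797, -0.191, 0.474]
wrist_force: [1.3, -0.1, -2.4]
finger_gap: 0.454
gripper_force: 91.3
```

Run:
```python
from h import *
o=st();g=C-55*EX-55*EY+180*UZ
goal(g,Rjig(YAW))
```

```text
t 6.73 q [-0.23 -0.62 -0.89  0.29 -0.47  0.28] p [ 558.3 -261.3  184.2] F [ 1.3 -0.1 -2.4] T [0.84 0.83 0.02] gap 0.454 gf 91.3
shift cm [-0.29 -0.31  0.24] turn [ 0.005 -0.149  0.002] deg 8.5
```

Emit:
servo_tool(moves=[[[255, -0.1, -0.1, 0.1, 0.002, -0.05, 0.001], [255, -0.2, -0.2, 0.16, 0.003, -0.1, 0.001], [255, -0.29, -0.31, 0.24, 0.005, -0.149, 0.002], [255, -0.29, -0.31, 0.24, 0.005, -0.149, 0.002], [255, -0.29, -0.31, 0.24, 0.005, -0.149, 0.002], [255, -0.29, -0.31, 0.24, 0.005, -0.149, 0.002]]])

```text
t: 7.23
position: [559.5, -267.1, 186.1]
orientation: [0.31, 0.76, -0.216, 0.529]
wrist_force: [0.0, 0.5, -1.6]
finger_gap: 0.457
gripper_force: 91.4
```

Run:
```python
from h import *
o=st();g=C-55*EX-55*EY+180*UZ
goal(g,Rjig(YAW))
g=C-30*EX-30*EY+100*UZ; goal(g,Rjig(YAW))
s=snapshot('scene');cv2.imwrite('pics/s2.png',cv2.resize(s['color'][130:400,60:420],None,fx=2,fy=2,interpolation=cv2.INTER_CUBIC)[:,:,::-1])
W=pts(s);h=cv2.cvtColor(s['color'],cv2.COLOR_RGB2HSV)
m=(h[:,:,0]<20)&(h[:,:,1]>130)&(h[:,:,2]>90)&(abs(W[:,:,0]-546)<90)&(abs(W[:,:,1]+253)<90)&(W[:,:,2]>60)
p=W[m];print(len(p),p.min(0),p.max(0))
# principal direction of bar silhouette edges
u,S,v=np.linalg.svd(p-p.mean(0),full_matrices=False);print(p.mean(0),v)
```

```text
t 7.23 q [-0.21 -0.64 -1.01  0.05 -0.52  0.21] p [ 559.5 -267.1  186.1] F [ 0.   0.5 -1.6] T [0.85 0.88 0.03] gap 0.457 gf 91.4
shift cm [ 0.1   0.02 -0.11] turn [-0.001 -0.006 -0.   ] deg 0.4
shift cm [ 6.73 -2.47  5.02] turn [-0.001 -0.006 -0.   ] deg 0.4
1142 [ 471.26209713 -286.01130905  122.52097436] [ 582.38415366 -202.44569728  242.89203725]
[ 564.86108532 -262.99712136  188.32328794] [[ 0.08357425 -0.03445845 -0.9959056 ]
 [ 0.23646017  0.97154357 -0.01377229]
 [ 0.96804025 -0.234341    0.08934408]]
```

View pics/s2.png

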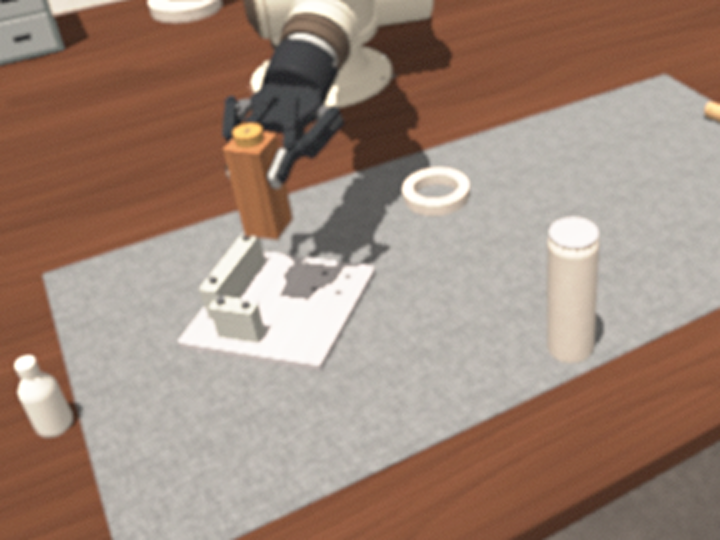

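The block hangs upright with its ferrule up at (248,132), clear of both stops at (232,272) and (240,318). I'll check its tilt from the wrist and scene depth.

```bash
cat > tilt.py <<'E'
from h import *
def planes(name):
    o=get_obs(); s=snapshot(name); W=pts(s,o); h=cv2.cvtColor(s['color'],cv2.COLOR_RGB2HSV)
    g=np.array(o['position'])-19*Rn.from_quat(o['orientation']).as_matrix()[:,2]
    m=(h[:,:,0]<20)&(h[:,:,1]>110)&(h[:,:,2]>40)&(np.linalg.norm(W[:,:,:2]-g[:2],axis=2)<45)&(W[:,:,2]>25)
    p=W[m]; rng=np.random.default_rng(0)
    for k in range(2):
        if len(p)<60: break
        best=None
        for _ in range(400):
            a,b,c=p[rng.choice(len(p),3,False)]; n=np.cross(b-a,c-a); L=np.linalg.norm(n)
            if L<50: continue
            n/=L; i=abs((p-a)@n)<2.5
            if best is None or i.sum()>best.sum(): best=i
        q=p[best]; c=q.mean(0); n=np.linalg.svd(q-c)[2][2] if len(q)<4000 else np.linalg.svd((q-c)[::5],full_matrices=False)[2][2]
        J=[n@EX,n@EY,n[2]]; print(name,len(q),'n in jig',np.round(J,3),'lean deg',np.degrees(np.arcsin(n[2])).round(2),'c jig',np.round([(c-C)@EX,(c-C)@EY,c[2]-12],1),'zrange',np.percentile(q[:,2],[1,99]).round(1))
        p=p[~best]
    return g
if __name__=='__main__':
    for n in ('wrist','scene','top'): g=planes(n)
    print('grasp in jig',[(g-C)@EX,(g-C)@EY,g[2]-12])
E
python3 tilt.py
```

```text
wrist 31117 n in jig [ 0.001  1.    -0.006] lean deg -0.35 c jig [-54.  -68.7 158.7] zrange [121.9 217.4]
wrist 100 n in jig [-0.002  0.224  0.975] lean deg 77.07 c jig [-56.  -58.8 175.2] zrange [183.4 192. ]
scene 725 n in jig [ 0.015 -1.     0.001] lean deg 0.06 c jig [-57.5 -27.6 168.5] zrange [125.5 230.6]
scene 253 n in jig [ 1.    -0.008 -0.008] lean deg -0.45 c jig [-76.2 -45.3 167.5] zrange [129.  231.1]
top 91 n in jig [ 0.011  0.999 -0.031] lean deg -1.8 c jig [-56.2 -69.9 189.8] zrange [150.7 235.2]
top 62 n in jig [ 0.022 -0.034  0.999] lean deg 87.71 c jig [-55.2 -48.7 216.8] zrange [225.7 231.7]
grasp in jig [np.float64(-54.451918538102944), np.float64(-52.958528694419535), np.float64(181.94813356146335)]
```

The block is upright to within 0.4°. Its centre is about 5 mm ahead of the grasp point along jig y. I'll refine the stop yaw from the wrist camera before seating.

Run:
```python
from h import *
o=get_obs()
for nm in ('wrist','scene'):
    s=snapshot(nm); W=pts(s,o); V=W-C; X=V@EX;Y=V@EY;Z=V[:,:,2]
    if nm=='wrist': cv2.imwrite('pics/w3.png',s['color'][:,:,::-1])
    def fit(m,n0,name):
        p=W[m]
        for _ in range(6):
            if len(p)<40: print(nm,name,len(p)); return
            c=p.mean(0); n=np.linalg.svd(p-c,full_matrices=False)[2][2]; n*=np.sign(n@n0); p=p[abs((p-c)@n)<max(1.5,2*((p-c)@n).std())] if _<5 else p
        print(nm,name,len(p),'n jig',np.round([n@EX,n@EY,n[2]],4),'c',np.round([(c-C)@EX,(c-C)@EY,c[2]-12],2))
    fit((abs(Y)<6)&(X>-54)&(X<-8)&(Z>6)&(Z<40),EY,'short')
    fit((abs(X)<6)&(Y>-113)&(Y<-10)&(Z>6)&(Z<40),EX,'long')
    m=(Z>38)&(Z<55)&(X>-4)&(X<26)&(Y>-122)&(Y<0); 
    if m.sum()>50: print(nm,'long top',m.sum(),cv2.minAreaRect(np.c_[X[m],Y[m]].astype(np.float32)),np.median(Z[m]))
    m=(Z>38)&(Z<55)&(X>-62)&(X<0)&(Y>-4)&(Y<26)
    if m.sum()>50: print(nm,'short top',m.sum(),cv2.minAreaRect(np.c_[X[m],Y[m]].astype(np.float32)),np.median(Z[m]))
```

```text
wrist short 4127 n jig [ 1.1e-03  1.0e+00 -5.0e-04] c [-31.08   3.22  23.17]
wrist long 721 n jig [0.9999 0.0047 0.0108] c [  2.07 -24.62  29.88]
wrist long top 3287 ((11.748470306396484, -29.626615524291992), (55.393150329589844, 20.89751434326172), 89.85466003417969) 45.348643589685736
wrist short top 2425 ((-28.96536636352539, 11.887908935546875), (21.24030303955078, 49.88316345214844), 89.77687072753906) 45.017477231947225
scene short 0
scene long 251 n jig [ 0.9999 -0.0122 -0.0068] c [  0.1  -64.95  24.16]
scene long top 324 ((9.679423332214355, -55.23051071166992), (23.001314163208008, 109.88978576660156), 0.062333256006240845) 45.09908026846803
scene short top 210 ((-30.78719711303711, 14.550687789916992), (22.413963317871094, 53.32202911376953), 89.3369140625) 46.05297092265871
```

View pics/w3.png

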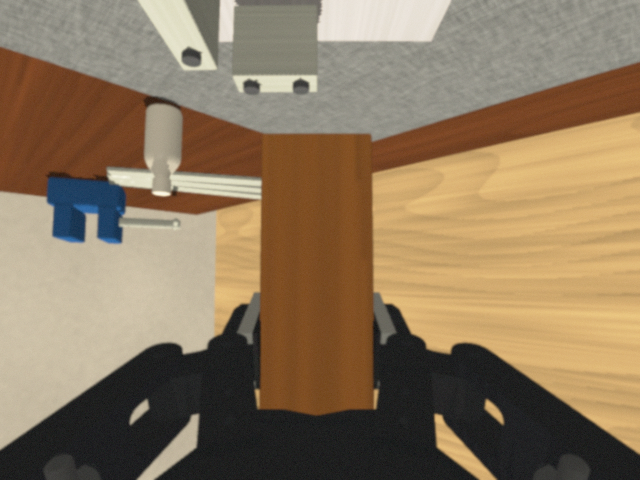

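The wrist view (drawn upside down) shows the block between the pads, with the short stop at (276,45) and the long stop at (180,30). Stop yaw agrees to about 0.1°. Measured in this camera, home is +36 mm in x and +32 mm in y. I'll go to 10 mm short of both and descend to near the plate.

Emit:
servo_tool(moves=[[[255, 0.8, -0.25, 0.5, 0, -0.003, 0], [255, 1.6, -0.5, 1.1, 0, -0.006, 0], [255, 2.5, -0.8, 1.6, 0, -0.006, 0], [255, 3.3, -1, 2.1, 0, -0.006, 0], [255, 4.1, -1.3, 2.7, 0, -0.006, 0], [255, 4.9, -1.6, 3.2, 0, -0.006, 0], [255, 5.7, -1.8, 3.7, 0, -0.006, 0], [255, 6.5, -2.1, 4.3, 0, -0.006, 0], [255, 7.4, -2.3, 4.8, 0, -0.006, 0], [255, 8.2, -2.6, 5.3, 0, -0.006, 0], [255, 8.2, -2.6, 5.3, 0, -0.006, 0], [255, 8.2, -2.6, 5.3, 0, -0.006, 0]]])

```text
t: 8.53
position: [556.1, -301.6, 90.5]
orientation: [0.31, 0.758, -0.217, 0.531]
wrist_force: [-0.0, -0.1, -2.0]
finger_gap: 0.459
gripper_force: 91.4
```

Emit:
servo_tool(moves=[[[255, 0, 0, 0, 0, 0, 0], [255, 0, 0, 0, 0, 0, 0]]])

```text
t: 8.7
position: [556.9, -301.4, 92.6]
orientation: [0.31, 0.757, -0.217, 0.532]
wrist_force: [0.1, 0.0, -1.2]
finger_gap: 0.459
gripper_force: 91.4
```

Run:
```python
from h import *
from tilt import planes
o=st(); goal([0,0,0],Rjig(YAW)); g=planes('wrist'); g=planes('scene'); print('grasp jig',np.round([(g-C)@EX,(g-C)@EY,g[2]-12],1))
```

```text
t 8.7 q [-0.3  -0.44 -1.11 -0.29 -0.44  0.17] p [ 556.9 -301.4   92.6] F [ 0.1  0.  -1.2] T [ 0.82  0.91 -0.03] gap 0.459 gf 91.4
shift cm [ 29.35 -17.47 -52.22] turn [-0.002  0.003 -0.002] deg 0.2
wrist 30991 n in jig [0.002 1.    0.002] lean deg 0.12 c jig [-27.7 -46.9  64.2] zrange [ 27.4 122.8]
wrist 98 n in jig [0.001 0.212 0.977] lean deg 77.74 c jig [-30.4 -36.2  80.4] zrange [89.  97.7]
scene 492 n in jig [-0.019  1.    -0.008] lean deg -0.43 c jig [-31.8  -6.5  82.8] zrange [ 50.8 136.6]
scene 210 n in jig [ 1.    -0.02  -0.002] lean deg -0.13 c jig [-49.5 -22.9  70.9] zrange [ 33.  136.4]
grasp jig [-28.4 -31.7  87. ]
```

j3 is at -1.11, close to its -1.15 limit. I'll take small steps and watch it.

Emit:
servo_tool(moves=[[[255, -0.12, -0.3, 0.33, 0, 0, 0], [255, -0.24, -0.6, 0.66, 0, 0, 0], [255, -0.24, -0.6, 0.66, 0, 0, 0], [255, -0.24, -0.6, 0.66, 0, 0, 0]]])

```text
t: 9.13
position: [557.1, -311.0, 91.3]
orientation: [0.31, 0.758, -0.217, 0.532]
wrist_force: [-0.5, 0.9, -2.4]
finger_gap: 0.458
gripper_force: 91.4
```

Run:
```python
from h import *
o=st(); print(o['qpos'].round(4))
g=np.array(o['position'])-19*Rn.from_quat(o['orientation']).as_matrix()[:,2]; print('grasp jig',np.round([(g-C)@EX,(g-C)@EY,g[2]-12],1))
```

```text
t 9.13 q [-0.33 -0.42 -1.11 -0.3  -0.42  0.16] p [ 557.1 -311.    91.3] F [-0.5  0.9 -2.4] T [0.82 0.88 0.02] gap 0.458 gf 91.4
[-0.3251 -0.4212 -1.1083 -0.3044 -0.4223  0.1639]
grasp jig [-21.7 -24.7  85.8]
```

Emit:
servo_tool(moves=[[[255, 0.19, 0, 0.07, 0, 0, 0], [255, 0.38, 0, 0.14, 0, 0, 0], [255, 0.56, 0, 0.2, 0, 0, 0], [255, 0.75, 0, 0.27, 0, 0, 0], [255, 0.75, 0, 0.27, 0, 0, 0]]])

```text
t: 9.55
position: [556.9, -310.4, 82.3]
orientation: [0.31, 0.758, -0.217, 0.531]
wrist_force: [-0.2, -0.1, -3.3]
finger_gap: 0.453
gripper_force: 91.4
```

Emit:
servo_tool(moves=[[[255, 0.05, 0, 0.02, 0, 0, 0], [255, 0.09, 0, 0.03, 0, 0, 0], [255, 0.14, 0, 0.05, 0, 0, 0], [255, 0.19, 0, 0.07, 0, 0, 0], [255, 0.19, 0, 0.07, 0, 0, 0]]])

```text
t: 9.97
position: [557.2, -310.6, 81.2]
orientation: [0.31, 0.758, -0.217, 0.532]
wrist_force: [-0.2, 0.3, -2.4]
finger_gap: 0.454
gripper_force: 91.4
```

Emit:
servo_tool(moves=[[[255, 0.05, 0, 0.02, 0, 0, 0], [255, 0.09, 0, 0.03, 0, 0, 0], [255, 0.09, 0, 0.03, 0, 0, 0]]])

```text
t: 10.22
position: [557.2, -310.5, 80.2]
orientation: [0.31, 0.758, -0.217, 0.532]
wrist_force: [-0.2, 0.3, -2.1]
finger_gap: 0.459
gripper_force: 91.4
```

```bash
cat >> h.py <<'E'
def jf():
    o=st(); F=np.array(o['wrist_force'])-[0,0,-1.9]; R=Rn.from_quat(o['orientation']).as_matrix(); g=np.array(o['position'])-19*R[:,2]
    print('j3',o['qpos'][2].round(4),'grasp jig',np.round([(g-C)@EX,(g-C)@EY,g[2]-12],2),'F jig',np.round([F@EX,F@EY,F[2]],1),'T jig',np.round([o['ft_torque']@EX,o['ft_torque']@EY,o['ft_torque'][2]],2),'turn err',Rn.from_matrix(R.T@Rjig(YAW)).as_rotvec().round(4))
E
python3 -c "
from h import *
jf()
from tilt import planes
planes('wrist')"
```

```text
t 10.22 q [-0.32 -0.39 -1.12 -0.34 -0.42  0.16] p [ 557.2 -310.5   80.2] F [-0.2  0.3 -2.1] T [0.86 0.93 0.01] gap 0.459 gf 91.4
j3 -1.1164 grasp jig [-22.06 -25.02  74.69] F jig [-0.1 -0.4 -0.2] T jig [-1.26 -0.03  0.01] turn err [-0.0021  0.0015 -0.0011]
wrist 27793 n in jig [0.002 1.    0.001] lean deg 0.03 c jig [-21.3 -40.3  57.1] zrange [ 25.9 110.6]
wrist 93 n in jig [-0.005  0.218  0.976] lean deg 77.41 c jig [-19.2 -29.4  68. ] zrange [76.6 85. ]
```

Emit:
servo_tool(moves=[[[255, 0.05, 0, 0.02, 0, 0, 0], [255, 0.09, 0, 0.03, 0, 0, 0], [255, 0.09, 0, 0.03, 0, 0, 0]]])

```text
t: 10.52
position: [557.1, -310.5, 79.3]
orientation: [0.31, 0.758, -0.217, 0.532]
wrist_force: [0.5, -0.1, -3.1]
finger_gap: 0.453
gripper_force: 91.4
```

Emit:
servo_tool(moves=[[[255, 0.05, 0, 0.02, 0, 0, 0], [255, 0.09, 0, 0.03, 0, 0, 0], [255, 0.09, 0, 0.03, 0, 0, 0]]])

```text
t: 10.77
position: [557.4, -310.7, 79.3]
orientation: [0.31, 0.757, -0.217, 0.532]
wrist_force: [-2.3, 1.2, 1.6]
finger_gap: 0.459
gripper_force: 91.9
```

The block touched down on the plate with about 4 N. Now I'll slide it to near both stops.

Emit:
servo_tool(moves=[[[255, -0.03, -0.08, 0.09, 0, 0, 0], [255, -0.07, -0.17, 0.19, 0, 0, 0], [255, -0.1, -0.25, 0.28, 0, 0, 0], [255, -0.1, -0.25, 0.28, 0, 0, 0]]])

```text
t: 11.1
position: [558.0, -314.5, 79.3]
orientation: [0.31, 0.758, -0.217, 0.532]
wrist_force: [1.9, 3.1, 3.0]
finger_gap: 0.459
gripper_force: 91.9
```

```bash
python3 -c "
from h import *
jf()"
```

```text
t 11.1 q [-0.33 -0.38 -1.11 -0.35 -0.41  0.16] p [ 558.  -314.5   79.3] F [1.9 3.1 3. ] T [0.43 0.08 0.48] gap 0.459 gf 91.9
j3 -1.1134 grasp jig [-19.82 -21.61  73.73] F jig [-3.6 -0.8  4.9] T jig [-0.35  0.25  0.48] turn err [-0.0014  0.0028 -0.0018]
```

Emit:
servo_tool(moves=[[[255, -0.02, 0, 0.05, 0, 0, 0], [255, -0.03, 0, 0.09, 0, 0, 0], [255, -0.03, 0, 0.09, 0, 0, 0]]])

```text
t: 11.35
position: [558.3, -314.8, 79.3]
orientation: [0.31, 0.757, -0.217, 0.532]
wrist_force: [-20.0, 19.3, 17.2]
finger_gap: 0.454
gripper_force: 96.0
```

```bash
python3 -c "
from h import *
jf()"
```

```text
t 11.35 q [-0.33 -0.38 -1.11 -0.36 -0.41  0.16] p [ 558.3 -314.8   79.3] F [-20.   19.3  17.2] T [ 0.16  0.19 -0.01] gap 0.454 gf 96.0
j3 -1.1127 grasp jig [-19.82 -21.21  73.76] F jig [  0.2 -27.8  19.1] T jig [-0.25 -0.02 -0.01] turn err [-0.0019  0.0035 -0.0016]
```

In contact with the short stop at 28 N. I'll ease off a little and go to the long stop.

Emit:
servo_tool(moves=[[[255, 0, 0, -0.04, 0, 0, 0], [255, 0, -0.05, -0.04, 0, 0, 0], [255, 0, -0.1, -0.04, 0, 0, 0], [255, 0, -0.1, -0.04, 0, 0, 0]]])

```text
t: 11.68
position: [558.0, -314.9, 79.3]
orientation: [0.309, 0.758, -0.216, 0.532]
wrist_force: [-2.4, 9.3, 7.0]
finger_gap: 0.455
gripper_force: 92.3
```

```bash
python3 -c "
from h import *
jf()"
```

```text
t 11.68 q [-0.34 -0.38 -1.11 -0.35 -0.41  0.16] p [ 558.  -314.9   79.3] F [-2.4  9.3  7. ] T [ 0.75 -0.09  1.07] gap 0.455 gf 92.3
j3 -1.1136 grasp jig [-19.54 -21.37  73.71] F jig [-5.  -8.2  8.9] T jig [-0.46  0.6   1.07] turn err [ 0.0004  0.0026 -0.0017]
```

Emit:
servo_tool(moves=[[[255, 0, -0.03, 0, 0, 0, 0], [255, 0, -0.07, 0, 0, 0, 0], [255, 0, -0.1, 0, 0, 0, 0], [255, 0, -0.1, 0, 0, 0, 0]]])

```text
t: 12.02
position: [557.7, -315.2, 79.3]
orientation: [0.309, 0.758, -0.216, 0.533]
wrist_force: [1.4, 10.2, 4.8]
finger_gap: 0.457
gripper_force: 92.4
```

```bash
python3 -c "
from h import *
jf()
from tilt import planes
planes('wrist')"
```

```text
t 12.02 q [-0.34 -0.38 -1.11 -0.35 -0.41  0.16] p [ 557.7 -315.2   79.3] F [ 1.4 10.2  4.8] T [ 0.98 -0.21  1.49] gap 0.457 gf 92.4
j3 -1.1146 grasp jig [-19.01 -21.39  73.74] F jig [-8.3 -6.2  6.7] T jig [-0.53  0.85  1.49] turn err [ 0.0016  0.0025 -0.0017]
wrist 27501 n in jig [-0.002  1.     0.   ] lean deg 0.0 c jig [-18.3 -36.7  56.5] zrange [ 25.9 109.6]
wrist 97 n in jig [-0.003  0.216  0.976] lean deg 77.53 c jig [-22.7 -25.5  66.9] zrange [75.6 84. ]
```

Emit:
servo_tool(moves=[[[255, 0, -0.05, 0, 0.001, 0, 0], [255, 0, -0.1, 0, 0.002, 0, 0], [255, 0, -0.15, 0, 0.003, 0, 0], [255, 0, -0.15, 0, 0.003, 0, 0], [255, 0, -0.15, 0, 0.003, 0, 0]]])

```text
t: 12.48
position: [557.3, -315.6, 79.3]
orientation: [0.309, 0.758, -0.216, 0.532]
wrist_force: [7.8, 11.8, 2.3]
finger_gap: 0.459
gripper_force: 92.0
```

```bash
python3 -c "
from h import *
jf()"
```

```text
t 12.48 q [-0.34 -0.38 -1.11 -0.35 -0.41  0.16] p [ 557.3 -315.6   79.3] F [ 7.8 11.8  2.3] T [ 1.43 -0.4   2.39] gap 0.459 gf 92.0
j3 -1.1148 grasp jig [-18.53 -21.4   73.75] F jig [-13.9  -2.6   4.2] T jig [-0.71  1.3   2.39] turn err [ 0.001   0.0023 -0.0017]
```

Both stops are now in contact, with Fx at -14 N against little friction. I'll push y home, with small squaring turns.

Emit:
servo_tool(moves=[[[255, 0, -0.02, 0.02, 0.001, 0, -0.002], [255, 0, -0.04, 0.04, 0.002, 0, -0.004], [255, 0, -0.05, 0.06, 0.002, 0, -0.004], [255, 0, -0.05, 0.06, 0.002, 0, -0.004], [255, 0, -0.05, 0.06, 0.002, 0, -0.004], [255, 0, -0.05, 0.06, 0.002, 0, -0.004]]])

```text
t: 12.98
position: [557.5, -315.6, 79.3]
orientation: [0.308, 0.758, -0.217, 0.532]
wrist_force: [-8.2, 26.5, 12.1]
finger_gap: 0.456
gripper_force: 95.5
```

```bash
python3 -c "
from h import *
jf()
from tilt import planes
planes('wrist');planes('scene')
s=snapshot('scene');cv2.imwrite('pics/s4.png',cv2.resize(s['color'][200:320,130:290],None,fx=4,fy=4,interpolation=cv2.INTER_CUBIC)[:,:,::-1])"
```

```text
t 12.98 q [-0.34 -0.38 -1.11 -0.36 -0.41  0.15] p [ 557.5 -315.6   79.3] F [-8.2 26.5 12.1] T [ 1.63 -0.65  2.41] gap 0.456 gf 95.5
j3 -1.1145 grasp jig [-18.62 -21.25  73.71] F jig [-13.2 -24.4  14. ] T jig [-0.67  1.61  2.41] turn err [0.0002 0.0029 0.0021]
wrist 27514 n in jig [-0.     1.    -0.002] lean deg -0.13 c jig [-17.9 -36.7  56.5] zrange [ 26.  109.6]
wrist 85 n in jig [-0.007  0.218  0.976] lean deg 77.42 c jig [-19.8 -25.3  67. ] zrange [75.6 84.2]
scene 339 n in jig [-0.003  0.999 -0.032] lean deg -1.82 c jig [-22.2   3.8  80.5] zrange [ 60.7 122.9]
scene 154 n in jig [ 1.     0.006 -0.006] lean deg -0.34 c jig [-39.6 -13.8  74.7] zrange [ 29.2 123.4]
```

View pics/s4.png

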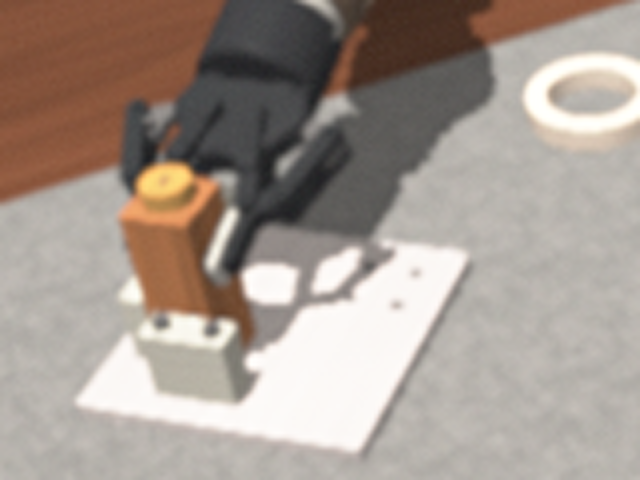

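The crop shows the block upright in the corner with its ferrule up at (165,185), and the short stop in front of it at (190,345). Forces bear on both stops (13 N and 24 N) and the wrist-measured pose matches home. I'll add a touch more x push and check that it holds.

Emit:
servo_tool(moves=[[[255, 0, -0.03, 0, 0.001, 0, 0], [255, 0, -0.07, 0, 0.001, 0, 0], [255, 0, -0.07, 0, 0.001, 0, 0], [255, 0, -0.07, 0, 0.001, 0, 0], [255, 0, -0.07, 0, 0.001, 0, 0], [255, 0, -0.07, 0, 0.001, 0, 0], [255, 0, -0.07, 0, 0.001, 0, 0], [255, 0, -0.07, 0, 0.001, 0, 0]]])

```text
t: 13.8
position: [557.5, -315.7, 79.3]
orientation: [0.307, 0.758, -0.217, 0.532]
wrist_force: [-4.8, 27.7, 10.8]
finger_gap: 0.452
gripper_force: 94.6
```

Emit:
servo_tool(moves=[[[255, 0, 0, 0, 0, 0, 0], [255, 0, 0, 0, 0, 0, 0], [255, 0, 0, 0, 0, 0, 0], [255, 0, 0, 0, 0, 0, 0], [255, 0, 0, 0, 0, 0, 0], [255, 0, 0, 0, 0, 0, 0], [255, 0, 0, 0, 0, 0, 0], [255, 0, 0, 0, 0, 0, 0]]])

```text
t: 14.47
position: [557.5, -315.6, 79.3]
orientation: [0.307, 0.758, -0.217, 0.532]
wrist_force: [-4.5, 28.0, 10.7]
finger_gap: 0.459
gripper_force: 94.6
```

```bash
python3 -c "
from h import *
jf()
from tilt import planes
planes('wrist')"
```

```text
t 14.47 q [-0.34 -0.38 -1.11 -0.36 -0.41  0.15] p [ 557.5 -315.6   79.3] F [-4.5 28.  10.7] T [ 1.86 -0.69  3.03] gap 0.459 gf 94.6
j3 -1.1146 grasp jig [-18.58 -21.24  73.75] F jig [-16.9 -22.8  12.6] T jig [-0.8   1.81  3.03] turn err [0.0009 0.0027 0.0022]
wrist 27494 n in jig [-0.     1.    -0.003] lean deg -0.16 c jig [-17.8 -36.7  56.5] zrange [ 26.  109.6]
wrist 90 n in jig [-0.004  0.213  0.977] lean deg 77.71 c jig [-22.8 -26.4  67.2] zrange [75.6 84.5]
```

The hold is steady: 17 N on the long stop, 23 N on the short stop and 13 N on the plate, square to about 0.2°. Handing in.

```bash
python3 -c "
from station import *
print(close_job())"
```

```text
the job is handed in; nothing more can be done
None
```

I handed the job in with the block upright, ferrule up, still gripped and pressed home in the corner: about 17 N on the long stop and 23 N on the short stop, square to about 0.2°, at 14.5 s; no verdict was returned.

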